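# Load and close the annealing box

## Task

On the white cooling slab stands one round glass puck: stand it upright on the floor of the steel annealing box beside the puck that is already in there, without disturbing that one. Then lay the lid on the box so that it is fully seated, and only then swing the wire bail all the way down over the lid; let go of everything. Glass is fragile: grip the puck with no more than 40 N and set it down gently, and lower the lid gently too instead of dropping or forcing it, and leave the other glass, the jar and the tin where they are.

Things in the scene. Friction and masses are not known exactly. Their poses are not given: they have to be found in the camera images.
- box: Annealing box: open dark steel tray fixed to the bench, 160 (x) x 140 (y) x 62 mm high, walls and floor 5 mm. Origin: centre of underside; z up; x points away from the robot within 0.35 rad. Two ears (24 mm along x, 4 mm thick) outside the y walls at x = +88, y = +/-72.5 mm, up to z = 102, carry the bail.
- bail (a joint): Bail (clamp) of the box: a U of 10 mm steel wire, two arms 140 mm long at box y = +/-80 mm and a crossbar. Rad: 0 = fully down, level, crossbar at box x = -52, z = 90 mm; grows as it swings up and away; 1.57 upright, 2.25 stop. Stays where left (2.5 N at the bar moves it). Two 8 mm pegs 45 mm either side of the bar's middle reach 21 mm below it, 1 mm over the seated lid when down.
- bail_bar (a point): Middle of the bail's crossbar, on its axis. y: along the crossbar. It moves with the bail on an arc of 140 mm radius about bail_pivot.
- bail_pivot (a point): Point on the bail's hinge axis midway between the ears: 88 mm along +x and 90 mm above the box's origin. Axes as those of the box; the hinge runs along y.
- lid: Loose lid, right way up on the bench: dark steel plate 156 (x) x 136 (y) x 6 mm over a stepped plug 11 mm deep (142 x 122 mm, lowest 6 mm 134 x 114) that enters the box's mouth with 4 mm play all round. 0.4 kg. Origin: centre of plug's underside; z up; plate z = 11 to 17 mm. Seated: origin 51 mm above the box's origin, x along the box's x (either way round).
- lid_handle (a point): Middle of the lid's wooden bar handle, 45 mm above the lid's origin. The bar runs along the lid's y: 64 long, 12 wide (x), 12 mm high, on two posts 26 mm either side of the middle, 22 mm clear over the plate.
- slab: White ceramic cooling slab fixed to the bench on the other side of the box, 150 x 150 x 20 mm. Origin: centre of its underside.
- piece: The round glass puck to load, standing on the slab: upright cylinder, 40 mm diameter, 40 mm high, 0.125 kg. Origin: centre of its underside; z up.
- inmate: The same kind of round puck (40 mm diameter, 40 mm high), already standing in the box; leave it. Origin: centre of its underside.
- block: Square glass block, 36 x 36 x 40 mm high, on the slab; leave it. Origin: centre of its underside.
- cone: Pointed glass cone, 40 mm diameter at its foot, 75 mm high, on the slab; leave it. Origin: centre of its underside.
- jar: White jar of glass rods on the bench beyond, 56 mm diameter, 85 mm high, rods up to 150 mm; leave it. Origin: centre of its underside.
- tin: Small tin on the bench beyond, 60 mm diameter, 60 mm high; leave it. Origin: centre of its underside.
Mind the look-alikes: they are no part of the job. What is shaped like the lid but orange is not meant. What is shaped like the inmate but yellow is not meant.

How it is judged:
By the outcome, as a careful person would: the job done as asked, in the order asked, and still so for the second after the job is handed in, with the robot touching nothing.
It also fails if it takes over 72 s, if anything falls off the work surface, if the arm or the gripper's body presses on something with over 40 N, if the wrist force passes 120 N, or if a joint passes its speed limit or range.

## Robot

A 7-joint arm with a two-finger parallel gripper is mounted at the origin on the work surface. World frame = base frame: x ahead of the robot, y to its left, z up, the work surface at z = 0. Lengths are in mm, angles in degrees, forces in N, time in s.
With the tool pointing down it reaches from about 425 to 800 mm from the base axis. Payload 8.3 kg.
Tool frame: the origin (TCP) lies on the centre line of the jaws, within the pads' length; the fingertips stand manip.tip_extent ahead of it and the grasp point (between the pads) lies 3 mm ahead of it (manip.tip_extent is the distance from the TCP to the fingertips, in mm); z points along the fingers, y is the line along which they close (so a half turn about z gives the same grasp; the last joint's range is limited). The gripper opens to 85 mm and grips with 20 to 120 N. Pads are 22 mm wide; open, the fingers measure 114 mm over their backs; the gripper's body (76 mm by 85 mm) begins 54 mm behind the grasp point. The pads swing forward as they close: fully open they stand 13 mm farther back than shut.
Start: joints at [-68.119, 21.967, 0.94, 78.501, -0.361, 79.538, -2.664], TCP at [268.87, 564.19, 216.079] pointing down, gripper open.
Joint ranges: [-169.22, 169.22], [-14.56, 117.87], [-87.37, 89.26], [10.42, 133.3], [-82.24, 262.24], [0.94, 117.77], [-172.7, 172.7]. Speed limits (degrees/s): [136.94, 136.94, 172.46, 172.46, 180, 180, 180].

## Interface

Orientations are given as [roll, pitch, yaw] about the fixed x, y, z axes, in that order (R = Rz(yaw) Ry(pitch) Rx(roll)).
In Python, from plant import manip gives the robot as it stands.
- The arm moves only by the tool servo_tool, never from a script. Its argument "targets" is a list of rows, each a list of 3 entries, a list of its own where there are three numbers: the turn, a rotation vector about the world's x, y, z scaled (see below), then the shift along the world's x, y, z scaled (see below), then the closure, from -1 (fully open) to 1 (shut). In form: [[[wx, wy, wz], [tx, ty, tz], grip], ...]. A call has 1 to 12 rows; each row shifts and turns the commanded pose from where the row before left it; what a row does not reach is not made up. The controller multiplies each number of a shift by 0.25 m and each number of a turn by 180 degrees. A row lasts 1/10 s, in which the tool goes at most 50 mm and 8.59 degrees, less where a joint would pass 70% of its speed; a pose out of reach is approached as far as the arm can. A call with a number of a shift or a turn outside -1 to 1 is refused whole. A call with a gripper value outside its range is refused whole. The fingers move at their own pace and stop on an object; "squeeze" is the grip in N (left out, the last holds). Time passes only in rows, so rows that do not move let the fingers close. It gives the time, the measured TCP pose, the force, the opening and the grip force at its end, in the units of the state.
- manip.observe(): the state, without advancing time (a new reading comes with each control period).
- manip.camera(name): name is "scene" or "top" or "wrist"; returns a dict with "pixels" (400x640x3 uint8, blue, green, red), "depth" (400x640 float32, mm along the optical axis (not along the pixel's ray), 0 where there is no reading), "fx", "fy", "cx", "cy" (pixels), "pose" (4x4, takes a point from camera to world coordinates). Camera axes: x right, y down, z forward; pixel columns grow to the right and rows downward; lengths in mm; the calibration is good to about 2 mm. A picture is of the moment at which its call begins.
- manip.hand_in(): hands the job in; it is judged then, once.
The state is a dict: "clock": time; "joint_positions": joint angles; "dq": joint speeds; "tau": joint torques, N m; "tool_pos": TCP position; "eef_rot": TCP orientation; "ft_force": force on the tool from outside, world axes, zero at the start; "moment": the same for the moment, N m; "finger_gap": opening from 0.0 (shut) to 1.0 (fully open); "gripper_force": force on a finger pad.
Only numpy, scipy, OpenCV 4.12 (cv2) and the standard library are available. Lean on these libraries where they do the work, as an engineer would, in place of code of your own. Each camera call takes 0.05 s, during which the arm holds its last target. There are 200 camera calls.

## Working session

There is one attempt and no reset: what is moved stays moved. The work goes in short steps, Python scripts to look and compute and a tool call to move; the robot and the scene stay as the last step left them, time stands still between calls to the robot, and variables do not carry over. Pictures are saved under pics/ and viewed, at most 10 in all, crops included, and the job is handed in when it is done.

Besides the shell and the picture viewer there is one more tool, called after ">>>" as a command line: name --argument value ..., lists and objects as JSON in quotes. servo_tool: Moves the arm, as the interface text tells. Its arguments: {"type":"object","properties":{"targets":{"type":"array"},"squeeze":{"type":"number"}},"required":["targets"]}

```bash
ls; mkdir -p pics; cat > h.py <<'E'
import numpy as np, cv2, pickle
from plant import manip
def snap(n,f):
    c=manip.camera(n); pickle.dump(c,open(f'pics/{f}.pkl','wb')); cv2.imwrite(f'pics/{f}.png',c['pixels']); return c
def cloud(c):
    d=c['depth']; v,u=np.mgrid[0:400,0:640]
    p=np.stack([(u-c['cx'])/c['fx']*d,(v-c['cy'])/c['fy']*d,d],-1)
    w=p@c['pose'][:3,:3].T+c['pose'][:3,3]; w[d<=0]=np.nan; return w
E
python3 - <<'E'
from h import *
s=manip.observe(); print(s, manip.tip_extent)
for n in('top','scene'):
    c=snap(n,n+'0'); print(n,c['fx'],c['pose'].round(2).tolist())
E
```

```text
pics
{'clock': 0.0, 'joint_positions': array([-68.11676038,  22.01528949,   0.93645339,  78.5625946 ,
        -0.36028096,  79.53703983,  -2.66395692]), 'dq': array([ 0.03802129, -0.0339371 ,  0.04855281, -0.06517878,  0.00938848,
        0.05510339, -0.09084773]), 'tau': array([-7.56386817e-04, -6.27619600e+01,  8.43907725e-01, -3.71809208e+01,
        1.64315023e-02,  1.46752317e-02,  1.11623316e-05]), 'tool_pos': array([268.66854182, 563.71278201, 215.06808347]), 'eef_rot': array([-1.79887911e+02,  2.07009240e-03,  1.54518506e+02]), 'ft_force': array([-0.37904819,  0.83865061, -0.62234197]), 'moment': array([ 0.01588261, -0.00032173,  0.01282184]), 'gripper_force': 0.0, 'finger_gap': 0.9975747641762056} 22.0
top 484.7540573579189 [[-0.01, -0.99, 0.12, 297.25], [-1.0, 0.01, -0.01, 1.04], [0.01, -0.12, -0.99, 1177.55], [0.0, 0.0, 0.0, 1.0]]
scene 437.05774583305777 [[0.07, 0.8, -0.6, 1113.57], [1.0, -0.06, 0.04, -53.09], [-0.0, -0.6, -0.8, 985.24], [0.0, 0.0, 0.0, 1.0]]
```

View pics/top0.png

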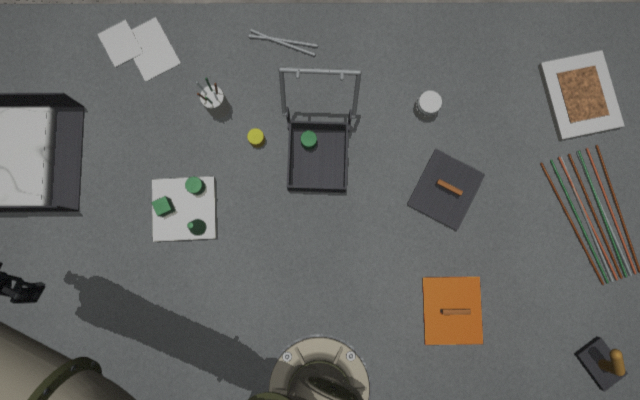

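View pics/scene0.png

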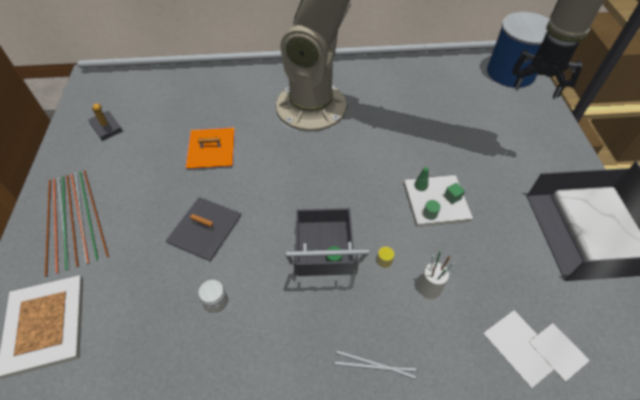

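Top view: on the slab are the puck (194,185), the square block (163,207) and the cone (197,227). Outside the slab are the yellow decoy (256,137), the inmate in the box (308,139), the dark lid (446,189) and the orange decoy (453,311). The bail is up, with its bar at y≈71. I choose (194,185) as the piece and the dark lid. Next I'll measure and check both in one close crop.

```bash
python3 - <<'E'
from h import *
c=pickle.load(open('pics/top0.pkl','rb')); w=cloud(c); im=c['pixels']
hsv=cv2.cvtColor(im,cv2.COLOR_BGR2HSV)
a=cv2.resize(im[165:250,140:230],None,fx=5,fy=5,interpolation=cv2.INTER_CUBIC)
b=cv2.resize(im[60:200,265:375],None,fx=3,fy=3,interpolation=cv2.INTER_CUBIC)
o=np.zeros((430,790,3),np.uint8); o[:425,:450]=a; o[:420,455:785]=b; cv2.imwrite('pics/crop1.png',o)
def reg(u0,u1,v0,v1,z0,z1,nm):
    p=w[v0:v1,u0:u1].reshape(-1,3); p=p[(p[:,2]>z0)&(p[:,2]<z1)]
    r=cv2.minAreaRect(p[:,:2].astype(np.float32)); print(nm,len(p),'mean',p.mean(0).round(1),'rect',np.round(r[0],1),np.round(r[1],1),round(r[2],1)); return p
reg(180,208,170,198,52,66,'piece')
reg(150,178,195,220,52,66,'block')
reg(185,210,215,240,30,100,'cone')
reg(298,320,128,150,40,50,'inmate')
reg(285,352,118,198,55,70,'boxrim')
reg(285,352,118,198,3,10,'boxfloor')
reg(400,490,145,235,10,26,'lid')
reg(430,470,175,200,35,65,'handle')
reg(275,365,60,80,100,300,'bar')
reg(245,267,125,148,30,45,'yellow')
reg(148,220,172,245,15,25,'slab')
reg(195,228,75,112,30,180,'jar')
reg(412,445,88,120,50,70,'tin')
E
```

```text
piece 235 mean [470.9 287.6  59.8] rect [470.8 288.4] [39.2 37.8] 87.7
block 254 mean [422.2 360.3  59.6] rect [422.5 361.2] [36.7 37.1] 23.9
cone 226 mean [373.  277.4  63.3] rect [373.9 279.6] [29.3 38. ] 75.1
inmate 210 mean [583.3  20.   45.3] rect [583.2  19.8] [35.9 38.8] 89.7
boxrim 615 mean [544.2  -1.9  61.5] rect [544.5  -3.8] [148.7 172.2] 89.9
boxfloor 2463 mean [539.7  -4.    5.7] rect [547.1  -3. ] [164.  198.5] 89.6
lid 3408 mean [ 462.5 -311.6   17.4] rect [ 463.8 -312.7] [137.5 157.3] 61.4
handle 160 mean [ 463.1 -311.2   50.5] rect [ 464. -312.] [63.2 13.6] 62.1
bar 510 mean [677.8  -4.1 223. ] rect [673.6  -6.3] [169.2  24.8] 88.4
yellow 220 mean [590.1 147.6  39.8] rect [590.6 148. ] [38.7 38.4] 87.5
slab 2982 mean [417.2 320.2  20. ] rect [420.  320.9] [150.1 151.3] 2.4
jar 633 mean [669.8 240.8  88.3] rect [673.4 244.1] [53.3 55.8] 8.3
tin 448 mean [ 667.2 -270.    59.6] rect [ 668.1 -270.4] [53.9 54.7] 85.9
```

View pics/crop1.png

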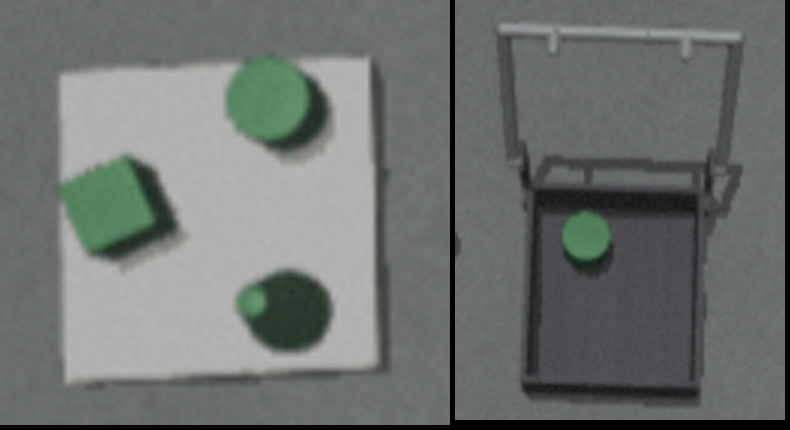

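The crop confirms the choice: the puck with the round top is at crop (270,100), clear of the square block at (110,205) and the cone at (285,310). The box is rotated slightly, and its inmate is at crop (586,238), in the far left part. I'll refine the box and lid yaw, then start moving.

```bash
python3 - <<'E'
from h import *
from scipy.optimize import least_squares
c=pickle.load(open('pics/top0.pkl','rb')); w=cloud(c)
p=w[110:205,280:358].reshape(-1,3); p=p[(p[:,2]>57)&(p[:,2]<66)]
def loc(q,P): 
    t=q[2]; d=P[:,:2]-q[:2]; return d@np.array([[np.cos(t),-np.sin(t)],[np.sin(t),np.cos(t)]])
def res(q,hx,hy,P):
    l=np.abs(loc(q,P)); sd=np.maximum(l[:,0]-hx,l[:,1]-hy); return sd
m=least_squares(lambda q:res(q,77.5,67.5,p),[545,-3,-.03],loss='soft_l1',f_scale=2); print('box',m.x[:2],np.degrees(m.x[2]),np.median(p[:,2]))
p=w[60:80,275:365].reshape(-1,3); p=p[p[:,2]>205]
f=np.polyfit(p[:,1],p[:,0],1); print('bar yaw',-np.degrees(np.arctan(f[0])),'ctr',p[:,0].mean(),(p[:,1].min()+p[:,1].max())/2,np.percentile(p[:,2],[50,95]))
for z0,z1,b in((12,24,(400,490,145,235)),(45,60,(430,470,175,200))):
    u0,u1,v0,v1=b;p=w[v0:v1,u0:u1].reshape(-1,3); p=p[(p[:,2]>z0)&(p[:,2]<z1)]
    r=cv2.minAreaRect(p[:,:2].astype(np.float32)); print(r)
E
```

```text
box [540.62733867  -1.06335918] -2.324384758093906 61.831449218280454
bar yaw -2.131708778883 ctr 677.8594765816727 -6.366460960034182 [224.35640873 228.9816559 ]
((463.86224365234375, -312.5638427734375), (136.98204040527344, 157.3404083251953), 61.49592590332031)
((463.9680480957031, -312.0370178222656), (63.23090744018555, 13.649651527404785), 62.14447784423828)
```

>>> servo_tool --targets '[[[0,0,0],[0.2,-0.2,0],-0.3],[[0,0,0],[0.2,-0.2,0],-0.3],[[0,0,0],[0.2,-0.2,0],-0.3],[[0,0,0],[0.2,-0.2,0],-0.3],[[0,0,0],[0,-0.2,0],-0.3],[[0,0,0],[0,-0.1,-0.1],-0.3],[[0,0,0],[0,0,0],-0.3]]' --squeeze 30

```text
clock: 0.8
tool_pos: [410.3, 341.7, 187.9]
eef_rot: [-179.6, -0.1, 154.1]
ft_force: [-0.0, 0.1, -0.0]
finger_gap: 0.65
gripper_force: 0.0
```

>>> servo_tool --targets '[[[0,0,0],[0.12,-0.108,0],-0.3],[[0,0,0],[0.123,-0.107,0],-0.3],[[0,0,0],[0,0,-0.16],-0.3],[[0,0,0],[0,0,-0.14],-0.3],[[0,0,0],[0,0,0],-0.3],[[0,0,0],[0,0,0],-0.3]]'

```text
clock: 1.4
tool_pos: [470.6, 294.8, 116.4]
eef_rot: [-179.9, -0.0, 154.6]
ft_force: [0.5, 1.9, 1.8]
finger_gap: 0.651
gripper_force: 0.0
```

```bash
python3 - <<'E'
from h import *
c=snap('wrist','w1'); w=cloud(c); s=manip.observe(); print(s['tool_pos'],manip.tip_extent)
p=w.reshape(-1,3); b=c['pixels'].reshape(-1,3).astype(int); g=(b[:,1]>b[:,2]+25)&(p[:,2]>55)&(p[:,2]<66)&(np.hypot(p[:,0]-471,p[:,1]-288)<35); q=p[g]
print(g.sum()); print(q.mean(0),cv2.minEnclosingCircle(q[:,:2].astype(np.float32)))
E
```

```text
[471.46218611 295.27733213 117.67110149] 22.0
2335
[472.22323125 289.83832878  60.05539483] ((472.799560546875, 289.6123352050781), 19.69498062133789)
```

>>> servo_tool --targets '[[[0,0,0],[0.003,-0.022,-0.1],-0.3],[[0,0,0],[0,0,-0.1],-0.3],[[0,0,0],[0,0,-0.04],-0.3],[[0,0,0],[0,0,0],-0.3],[[0,0,0],[0,0,0],-0.3]]'

```text
clock: 1.95
tool_pos: [472.6, 289.5, 57.8]
eef_rot: [179.9, 0.1, 154.5]
ft_force: [-0.1, 0.5, 0.2]
finger_gap: 0.648
gripper_force: 0.0
```

>>> servo_tool --targets '[[[0,0,0],[0,0,-0.036],-0.3],[[0,0,0],[0,0,0],-0.1],[[0,0,0],[0,0,0],0.1],[[0,0,0],[0,0,0],0.3],[[0,0,0],[0,0,0],0.3],[[0,0,0],[0,0,0],0.3],[[0,0,0],[0,0,0],0.3]]' --squeeze 28

```text
clock: 2.65
tool_pos: [471.8, 288.5, 47.2]
eef_rot: [180.0, 0.0, 154.5]
ft_force: [-0.6, 0.0, -0.8]
finger_gap: 0.351
gripper_force: 0.0
```

>>> servo_tool --targets '[[[0,0,0],[0,0,0],0.5],[[0,0,0],[0,0,0],0.7],[[0,0,0],[0,0,0],1],[[0,0,0],[0,0,0],1]]'

```text
clock: 3.05
tool_pos: [471.8, 288.5, 47.1]
eef_rot: [-180.0, -0.0, 154.5]
ft_force: [-0.5, 0.0, 0.2]
finger_gap: 0.001
gripper_force: 0.0
```

```bash
python3 - <<'E'
from h import *
c=snap('wrist','w2')
E
```

```text
(no output)
```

View pics/w2.png

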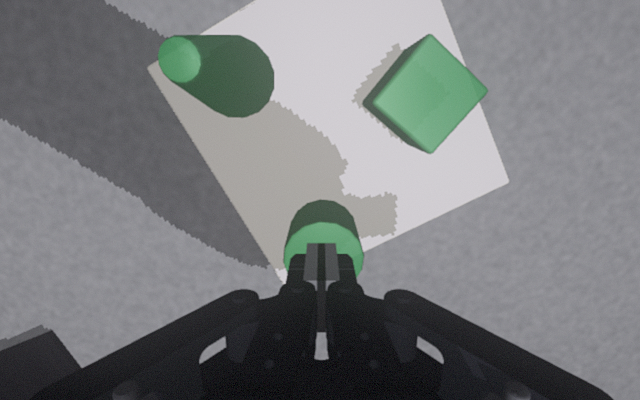

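The shut fingers are at (321,260), seemingly over the puck's top at (323,250); cone at (230,75) and block at (428,95) are undisturbed. I'll check the depth of both.

```bash
python3 - <<'E'
from h import *
c=pickle.load(open('pics/w2.pkl','rb')); w=cloud(c)
for u,v in((310,250),(335,250),(310,270),(335,270),(321,320),(297,240),(350,240),(295,250),(352,255),(323,230),(323,215)): print(u,v,w[v,u].round(1),c['pixels'][v,u])
print(manip.observe()['tool_pos'],manip.tip_extent,c['pose'].round(2).tolist())
p=w.reshape(-1,3); b=c['pixels'].reshape(-1,3).astype(int); g=(b[:,1]>b[:,2]+25)&(p[:,2]>55)&(p[:,2]<66)&(np.hypot(p[:,0]-471,p[:,1]-288)<45); q=p[g]
print(g.sum(),q.min(0),q.max(0))
c=snap('top','t2'); w=cloud(c)
p=w.reshape(-1,3); b=c['pixels'].reshape(-1,3).astype(int); g=(b[:,1]>b[:,2]+25)&(p[:,2]>55)&(p[:,2]<66)&(np.hypot(p[:,0]-471,p[:,1]-288)<45); q=p[g];print(g.sum(),q.min(0),q.max(0))
E
```

```text
310 250 [460.  289.3  74.3] [85 84 81]
335 250 [465.3 298.9  72.7] [84 84 82]
310 270 [460.9 289.5  90.8] [79 79 75]
335 270 [464.7 298.3  91.5] [80 80 78]
321 320 [476.4 286.8 100.8] [41 41 41]
297 240 [458.4 282.6  59.7] [116 159  97]
350 240 [468.6 305.7  61.5] [121 162 103]
295 250 [462.3 279.7  60.7] [111 156  94]
352 255 [476.7 303.2  60.1] [121 163 102]
323 230 [459.  296.1  60.2] [126 165 110]
323 215 [455.  298.1  51.3] [71 87 66]
[471.78571275 288.52016282  47.07049922] 22.0 [[0.43, 0.87, 0.25, 407.59], [0.9, -0.41, -0.12, 319.83], [-0.0, 0.28, -0.96, 204.87], [0.0, 0.0, 0.0, 1.0]]
1946 [453.0689866  270.82833902  57.13810196] [488.96326059 309.17631742  62.13811785]
23 [453.88984248 274.47008391  57.58265979] [489.77312736 297.01536791  64.71639899]
```

```bash
python3 - <<'E'
from h import *
for n in('w1','w2'):
    c=pickle.load(open(f'pics/{n}.pkl','rb')); w=cloud(c); b=c['pixels'].astype(int)
    print(n,c['pose'][:3,3])
    cam=np.linalg.inv(c['pose'])
    m=(b.max(-1)<110)&(b.max(-1)-b.min(-1)<12)&(c['depth']<190)&(c['depth']>0)
    vs,us=np.nonzero(m); 
    for k in np.unique(vs)[:12]: 
        r=us[vs==k]; print(k,r.min(),r.max(),len(r),np.round(w[k,r].mean(0),1),np.round(c['depth'][k,r].mean()))
    # where TCP & tip project
    for P in ([471.8,288.5,47],[471.8,288.5,25],[471.8,288.5,68]):
        q=cam[:3,:3]@P+cam[:3,3]; print(P,q[:2]/q[2]*c['fx']+[c['cx'],c['cy']],q[2])
E
```

```text
w1 [406.51914486 326.14408341 274.26302932]
247 245 397 30 [461.  299.9 140. ] 146.0
248 244 398 31 [460.6 298.9 141. ] 145.0
249 243 398 34 [461.  299.6 141.8] 144.0
250 243 399 35 [461.5 300.5 142.8] 143.0
251 242 399 37 [461.  298.8 143.3] 143.0
252 242 400 38 [461.4 299.6 144.3] 142.0
253 241 401 39 [461.1 298.9 145.2] 141.0
254 240 401 41 [461.2 298.8 145.9] 140.0
255 240 402 42 [461.6 299.5 146.7] 140.0
256 240 402 42 [461.6 299.5 147.6] 139.0
257 239 403 44 [461.8 299.4 148.2] 138.0
258 231 410 58 [462.  298.  147.5] 139.0
[471.8, 288.5, 47] [313.56247965 212.5228081 ] 239.2250049155531
[471.8, 288.5, 25] [314.22284735 203.81609866] 260.3408432585247
[471.8, 288.5, 68] [312.81337263 222.39951331] 219.06897740635284
w2 [407.59350258 319.82944537 204.86805018]
0 0 103 104 [2.933e+02 2.095e+02 2.000e-01] 181.0
1 0 104 105 [2.937e+02 2.094e+02 1.000e-01] 181.0
2 0 104 104 [2.942e+02 2.093e+02 2.000e-01] 181.0
3 0 105 106 [294.7 209.1   0.3] 181.0
4 0 109 107 [2.952e+02 2.090e+02 1.000e-01] 182.0
5 0 110 109 [2.961e+02 2.098e+02 2.000e-01] 182.0
6 0 114 112 [2.966e+02 2.097e+02 2.000e-01] 182.0
7 0 115 116 [2.975e+02 2.103e+02 2.000e-01] 182.0
8 0 116 115 [297.9 210.1   0.3] 182.0
9 0 116 116 [2.985e+02 2.101e+02 2.000e-01] 182.0
10 0 117 118 [2.989e+02 2.099e+02 2.000e-01] 182.0
11 0 117 118 [2.993e+02 2.096e+02 2.000e-01] 182.0
[471.8, 288.5, 47] [320.25311136 247.26434862] 171.5907672697914
[471.8, 288.5, 25] [320.37540766 231.6697969 ] 192.70218068445374
[471.8, 288.5, 68] [320.10456606 266.20602925] 151.43896355579557
```

>>> servo_tool --targets '[[[0,0,0],[0,0,0.02],0.3],[[0,0,0],[0,0,0],-0.3],[[0,0,0],[0,0,0],-0.3],[[0,0,0],[0,0,0],-0.3],[[0,0,0],[0,0,0],-0.3],[[0,0,0],[0,0,0],-0.3]]'

```text
clock: 3.75
tool_pos: [471.7, 288.5, 52.0]
eef_rot: [-180.0, -0.0, 154.5]
ft_force: [-0.3, 0.4, 0.3]
finger_gap: 0.653
gripper_force: 0.0
```

```bash
python3 - <<'E'
from h import *
c=pickle.load(open('pics/w2.pkl','rb')); w=cloud(c)
for u in (312,332): print(u,[(v,w[v,u,2].round(1)) for v in range(238,252,2)])
c=snap('wrist','w3'); w=cloud(c); o=manip.observe()['tool_pos']; print(o)
for u in (250,255,388,393): print(u,[(v,w[v,u].round(0).tolist()) for v in range(236,262,4)])
E
```

```text
312 [(238, np.float64(59.3)), (240, np.float64(60.8)), (242, np.float64(59.1)), (244, np.float64(67.7)), (246, np.float64(68.8)), (248, np.float64(71.8)), (250, np.float64(73.8))]
332 [(238, np.float64(60.3)), (240, np.float64(61.1)), (242, np.float64(59.6)), (244, np.float64(66.9)), (246, np.float64(70.5)), (248, np.float64(72.6)), (250, np.float64(73.8))]
[471.7344293  288.48520584  51.98789827]
250 [(236, [464.0, 238.0, 1.0]), (240, [467.0, 237.0, 0.0]), (244, [470.0, 235.0, -1.0]), (248, [448.0, 265.0, 77.0]), (252, [449.0, 266.0, 81.0]), (256, [449.0, 267.0, 85.0]), (260, [450.0, 267.0, 88.0])]
255 [(236, [466.0, 241.0, 0.0]), (240, [468.0, 240.0, 0.0]), (244, [471.0, 239.0, 1.0]), (248, [449.0, 267.0, 77.0]), (252, [450.0, 268.0, 82.0]), (256, [450.0, 269.0, 85.0]), (260, [452.0, 267.0, 84.0])]
388 [(236, [497.0, 323.0, 19.0]), (240, [508.0, 323.0, 1.0]), (244, [510.0, 322.0, 1.0]), (248, [475.0, 320.0, 76.0]), (252, [475.0, 319.0, 80.0]), (256, [474.0, 319.0, 85.0]), (260, [475.0, 318.0, 87.0])]
393 [(236, [507.0, 327.0, 1.0]), (240, [510.0, 326.0, -0.0]), (244, [513.0, 325.0, -1.0]), (248, [476.0, 322.0, 77.0]), (252, [476.0, 321.0, 80.0]), (256, [475.0, 321.0, 85.0]), (260, [475.0, 320.0, 88.0])]
```

>>> servo_tool --targets '[[[0,0,0],[0,0,-0.08],-0.3],[[0,0,0],[0,0,-0.06],-0.3],[[0,0,0],[0,0,-0.04],-0.3],[[0,0,0],[0,0,0],-0.3],[[0,0,0],[0,0,0],-0.3]]'

```text
clock: 4.3
tool_pos: [472.0, 288.6, 7.3]
eef_rot: [-180.0, 0.0, 154.5]
ft_force: [0.9, 1.3, -0.0]
finger_gap: 0.651
gripper_force: 0.0
```

>>> servo_tool --targets '[[[0,0,0],[0,0,0],-0.1],[[0,0,0],[0,0,0],0],[[0,0,0],[0,0,0],0.1],[[0,0,0],[0,0,0],0.2],[[0,0,0],[0,0,0],0.3],[[0,0,0],[0,0,0],0.4],[[0,0,0],[0,0,0],0.4]]' --squeeze 28

```text
clock: 5.0
tool_pos: [472.3, 288.9, 8.0]
eef_rot: [179.9, 0.0, 154.5]
ft_force: [-0.8, 0.3, 5.7]
finger_gap: 0.458
gripper_force: 28.2
```

>>> servo_tool --targets '[[[0,0,0],[0,0,0.05],0.4],[[0,0,0],[0,0,0.12],0.4],[[0,0,0],[0,0,0.14],0.4],[[0,0,0],[0,0,0.12],0.4],[[0,0,0],[0,0,0],0.4],[[0,0,0],[0,0,0],0.4]]'

```text
clock: 5.6
tool_pos: [472.1, 288.8, 115.7]
eef_rot: [179.9, 0.0, 154.5]
ft_force: [-0.2, -0.3, -1.2]
finger_gap: 0.462
gripper_force: 28.5
```

>>> servo_tool --targets '[[[0,0,0.01],[0.01,-0.07,0],0.4],[[0,0,0.017],[0.018,-0.13,0],0.4],[[0,0,0.017],[0.018,-0.15,0],0.4],[[0,0,0.017],[0.018,-0.15,0],0.4],[[0,0,0.017],[0.018,-0.15,0],0.4],[[0,0,0.017],[0.018,-0.15,0],0.4],[[0,0,0.017],[0.018,-0.15,0],0.4],[[0,0,0.017],[0.017,-0.13,0],0.4],[[0,0,0],[0,-0.074,0],0.4],[[0,0,0],[0,0,0],0.4],[[0,0,0],[0,0,0],0.4],[[0,0,0],[0,0,0],0.4]]'

```text
clock: 6.8
tool_pos: [505.0, 1.4, 114.0]
eef_rot: [180.0, -0.1, 177.8]
ft_force: [0.2, 1.0, -0.3]
finger_gap: 0.46
gripper_force: 28.5
```

```bash
python3 - <<'E'
from h import *
c=snap('wrist','w4')
E
```

```text
(no output)
```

View pics/w4.png

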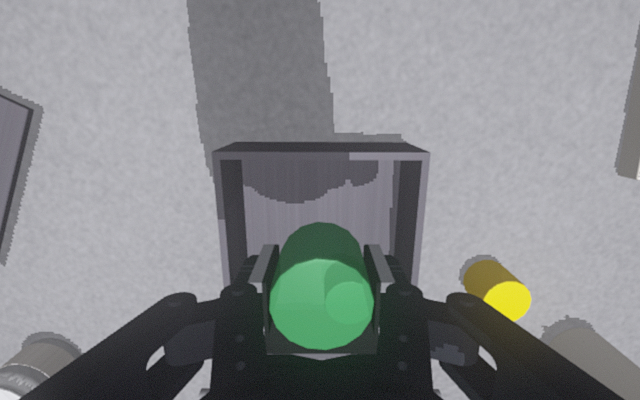

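The held puck, at (322,290), is centred between the box side walls (u 215 and 430). The box's near wall is at v≈148 and the yellow decoy at (507,300) is clear. I'll descend now.

>>> servo_tool --targets '[[[0,0,0],[0,-0.004,-0.08],0.4],[[0,0,0],[0,0,-0.12],0.4],[[0,0,0],[0,0,-0.12],0.4],[[0,0,0],[0,0,-0.08],0.4],[[0,0,0],[0,0,-0.04],0.4],[[0,0,0],[0,0,0],0.4],[[0,0,0],[0,0,0],0.4],[[0,0,0],[0,0,0],0.4]]'

```text
clock: 7.65
tool_pos: [506.6, -0.7, 5.8]
eef_rot: [180.0, 0.1, 177.8]
ft_force: [0.4, -0.1, -0.4]
finger_gap: 0.458
gripper_force: 28.5
```

Bottom is about 12.5 mm above the floor. I'll creep down.

>>> servo_tool --targets '[[[0,0,0],[0,0,-0.012],0.4],[[0,0,0],[0,0,-0.012],0.4],[[0,0,0],[0,0,-0.008],0.4],[[0,0,0],[0,0,-0.004],0.4],[[0,0,0],[0,0,-0.004],0.4],[[0,0,0],[0,0,0],0.4],[[0,0,0],[0,0,0],0.4],[[0,0,0],[0,0,0],0.4]]'

```text
clock: 8.45
tool_pos: [505.6, -1.0, -5.4]
eef_rot: [-180.0, 0.0, 177.7]
ft_force: [0.8, 0.1, -1.5]
finger_gap: 0.46
gripper_force: 28.5
```

>>> servo_tool --targets '[[[0,0,0],[0,0,-0.002],0.4],[[0,0,0],[0,0,-0.002],0.4],[[0,0,0],[0,0,-0.002],0.4],[[0,0,0],[0,0,0],0.4],[[0,0,0],[0,0,0],0.4]]'

```text
clock: 8.95
tool_pos: [505.5, -1.0, -7.0]
eef_rot: [-180.0, -0.0, 177.7]
ft_force: [-0.1, -0.6, -0.9]
finger_gap: 0.464
gripper_force: 28.6
```

>>> servo_tool --targets '[[[0,0,0],[0,0,-0.002],0.4],[[0,0,0],[0,0,-0.002],0.4],[[0,0,0],[0,0,0],0.4],[[0,0,0],[0,0,0],0.4]]'

```text
clock: 9.35
tool_pos: [505.6, -1.0, -7.1]
eef_rot: [180.0, 0.0, 177.7]
ft_force: [-4.2, -0.2, 10.4]
finger_gap: 0.455
gripper_force: 29.5
```

Contact with the floor. I'll release and rise.

>>> servo_tool --targets '[[[0,0,0],[0,0,0.001],0.05],[[0,0,0],[0,0,0],0],[[0,0,0],[0,0,0],-0.1],[[0,0,0],[0,0,0],-0.25],[[0,0,0],[0,0,0],-0.25],[[0,0,0],[0,0,0],-0.25],[[0,0,0],[0,0,0.04],-0.25],[[0,0,0],[0,0,0.12],-0.25],[[0,0,0],[0,0,0.16],-0.25],[[0,0,0],[0,0,0.16],-0.25],[[0,0,0],[0,0,0.1],-0.25]]'

```text
clock: 10.45
tool_pos: [506.7, -1.2, 141.3]
eef_rot: [180.0, 0.2, 177.7]
ft_force: [1.3, -1.1, 0.7]
finger_gap: 0.627
gripper_force: 0.0
```

```bash
python3 - <<'E'
from h import *
c=snap('wrist','w5'); w=cloud(c); b=c['pixels'].astype(int)
g=(b[...,1]>b[...,2]+25)&(w[...,2]>38)&(w[...,2]<52)
n,l,st,ce=cv2.connectedComponentsWithStats(g.astype(np.uint8))
for i in range(1,n):
    if st[i,4]>100: q=w[l==i]; print(st[i],q.mean(0),cv2.minEnclosingCircle(q[:,:2].astype(np.float32)))
print(manip.observe()['tool_pos'])
E
```

```text
[ 297  171   49   49 1830] [505.21910122  -0.97032307  44.90824077] ((505.9649963378906, -0.9235795140266418), 19.85877799987793)
[ 327  259   45   44 1516] [583.37983008  20.32647846  44.740818  ] ((585.0880126953125, 20.158252716064453), 20.027889251708984)
[508.54936745  -1.13711403 144.64640257]
```

Both pucks stand: the piece at (505.5,-1) and the inmate unchanged. Now the lid.

>>> servo_tool --targets '[[[0,0,-0.045],[-0.015,-0.08,0],-0.3],[[0,0,-0.046],[-0.015,-0.104,0],-0.3],[[0,0,-0.046],[-0.015,-0.104,0],-0.3],[[0,0,-0.046],[-0.015,-0.104,0],-0.3],[[0,0,-0.046],[-0.015,-0.104,0],-0.3],[[0,0,-0.046],[-0.015,-0.104,0],-0.3],[[0,0,-0.046],[-0.015,-0.104,0],-0.3],[[0,0,-0.046],[-0.015,-0.104,0],-0.3],[[0,0,-0.046],[-0.015,-0.104,0],-0.3],[[0,0,-0.046],[-0.015,-0.104,0],-0.3],[[0,0,-0.046],[-0.015,-0.104,0],-0.3],[[0,0,-0.046],[-0.013,-0.124,0],-0.3]]'

```text
clock: 11.7
tool_pos: [461.0, -312.3, 137.8]
eef_rot: [180.0, -0.0, 78.3]
ft_force: [0.5, -0.1, -0.1]
finger_gap: 0.646
gripper_force: 0.0
```

>>> servo_tool --targets '[[[0,0,-0.046],[0,0,0],-0.3],[[0,0,-0.046],[0,0,0],-0.3],[[0,0,0],[0,0,0],-0.3],[[0,0,0],[0,0,0],-0.3]]'

```text
clock: 12.1
tool_pos: [461.1, -311.7, 137.5]
eef_rot: [-180.0, -0.0, 62.3]
ft_force: [0.2, -0.3, 0.6]
finger_gap: 0.649
gripper_force: 0.0
```

```bash
python3 - <<'E'
from h import *
c=snap('wrist','w6'); w=cloud(c); b=c['pixels'].astype(int); s=manip.observe(); print(s['tool_pos'],s['eef_rot'],s['joint_positions'])
for z0,z1 in((43,56),(13,21)):
    g=(w[...,2]>z0)&(w[...,2]<z1)&(np.hypot(w[...,0]-464,w[...,1]+312)<115)
    n,l,st,ce=cv2.connectedComponentsWithStats(g.astype(np.uint8)); i=1+st[1:,4].argmax(); q=w[l==i]
    print(st[i],q.mean(0),cv2.minAreaRect(q[:,:2].astype(np.float32)))
E
```

```text
[ 461.18299507 -311.68429571  137.53377003] [ 1.79995469e+02 -1.46426200e-02  6.22607355e+01] [ -4.88963593  20.42320875  44.78238705  97.54324875 -15.34906463
  68.37281544  16.07177606]
[ 317  157   16   81 1228] [ 464.91389181 -310.02619115   50.85648116] ((464.2283020019531, -311.6803283691406), (64.0591812133789, 11.77613353729248), 62.01056671142578)
[  231   108   190   153 25111] [ 467.01065154 -305.82164218   17.14955012] ((464.0360412597656, -311.9313659667969), (136.3136749267578, 156.53125), 61.5976448059082)
```

>>> servo_tool --targets '[[[0,0,0],[0.012,0,-0.1],-0.3],[[0,0,0],[0,0,-0.14],-0.3],[[0,0,0],[0,0,-0.14],-0.3],[[0,0,0],[0,0,-0.08],-0.3],[[0,0,0],[0,0,-0.04],-0.3],[[0,0,0],[0,0,-0.026],-0.3],[[0,0,0],[0,0,0],-0.2],[[0,0,0],[0,0,0],0]]'

```text
clock: 12.95
tool_pos: [464.7, -312.5, 6.9]
eef_rot: [179.9, -0.0, 62.0]
ft_force: [0.5, 0.3, 0.5]
finger_gap: 0.5
gripper_force: 0.0
```

>>> servo_tool --targets '[[[0,0,0],[0,0,0],0.3],[[0,0,0],[0,0,0],0.5],[[0,0,0],[0,0,0],0.7],[[0,0,0],[0,0,0],0.9],[[0,0,0],[0,0,0],1],[[0,0,0],[0,0,0],1],[[0,0,0],[0,0,0],1]]' --squeeze 60

```text
clock: 13.65
tool_pos: [464.4, -312.1, 6.4]
eef_rot: [180.0, -0.0, 62.0]
ft_force: [-0.3, 1.9, 6.2]
finger_gap: 0.13
gripper_force: 58.9
```

>>> servo_tool --targets '[[[0,0,0],[0,0,0.03],1],[[0,0,0],[0,0,0.08],1],[[0,0,0],[0,0,0.12],1],[[0,0,0],[0,0,0.12],1],[[0,0,0],[0,0,0.08],1],[[0,0,0],[0,0,0.05],1],[[0,0,0],[0,0,0],1]]'

```text
clock: 14.35
tool_pos: [464.6, -312.4, 127.1]
eef_rot: [179.9, -0.0, 62.0]
ft_force: [0.5, -0.3, -3.3]
finger_gap: 0.13
gripper_force: 58.9
```

>>> servo_tool --targets '[[[0,0,0.023],[0.01,0.05,0],1],[[0,0,0.03],[0.02,0.09,0],1],[[0,0,0.03],[0.03,0.12,0],1],[[0,0,0.03],[0.03,0.12,0],1],[[0,0,0.03],[0.03,0.13,0],1],[[0,0,0],[0.03,0.13,0],1],[[0,0,0],[0.03,0.13,0],1],[[0,0,0],[0.03,0.13,0],1],[[0,0,0],[0.03,0.12,0],1],[[0,0,0],[0.026,0.1,0],1],[[0,0,0],[0.02,0.06,0],1],[[0,0,0],[0,0,0],1]]'

```text
clock: 15.55
tool_pos: [535.4, -14.2, 124.5]
eef_rot: [-179.9, -0.0, 88.0]
ft_force: [-0.0, -0.1, -3.8]
finger_gap: 0.127
gripper_force: 58.9
```

>>> servo_tool --targets '[[[0,0,0],[0,0,0],1],[[0,0,0],[0,0,0],1],[[0,0,0],[0,0,0],1]]'

```text
clock: 15.85
tool_pos: [535.2, -18.6, 125.7]
eef_rot: [-180.0, 0.0, 87.6]
ft_force: [0.1, 0.4, -4.9]
finger_gap: 0.127
gripper_force: 58.9
```

```bash
python3 - <<'E'
from h import *
c=snap('wrist','w7'); c=snap('scene','s7'); s=manip.observe(); print(s['tool_pos'],s['eef_rot'])
a=cv2.imread('pics/w7.png'); b=cv2.resize(cv2.imread('pics/s7.png')[170:300,250:410],None,fx=3,fy=3)
o=np.zeros((400,800,3),np.uint8); o[:240,:384]=cv2.resize(a,(384,240)); o[:338,384:800]=cv2.resize(b,(416,338)); cv2.imwrite('pics/c7.png',o)
E
```

```text
[535.38989013 -18.00923508 125.89185965] [1.79999656e+02 2.01246276e-03 8.76433178e+01]
```

View pics/c7.png

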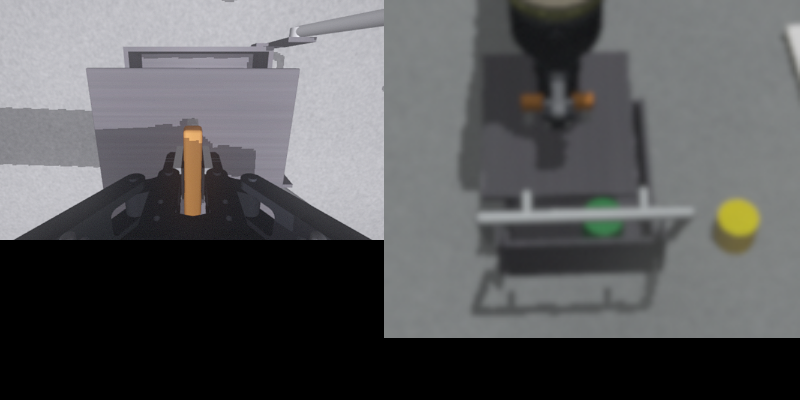

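The lid is held level by the handle, seen at (193,170) in the left part. It is still 17 mm short in y, with the box rim just beyond it at v≈50. I'll refine the box pose from earlier wrist views and the lid-to-tool offset.

```bash
python3 - <<'E'
from h import *
from scipy.optimize import least_squares
def loc(q,P):
    t=q[2]; d=P[:,:2]-q[:2]; return d@np.array([[np.cos(t),-np.sin(t)],[np.sin(t),np.cos(t)]])
def f(q,hx,hy,P): l=np.abs(loc(q,P)); return np.maximum(l[:,0]-hx,l[:,1]-hy)
P=[]
for n in('w5','top0'):
    c=pickle.load(open(f'pics/{n}.pkl','rb')); w=cloud(c).reshape(-1,3)
    p=w[(abs(w[:,2]-62)<2.5)&(abs(w[:,0]-541)<86)&(abs(w[:,1]+1)<78)]
    for it in range(3):
        m=least_squares(lambda q:f(q,77.5,67.5,p),[541,-1,-.04],loss='soft_l1',f_scale=1)
        p=p[abs(f(m.x,77.5,67.5,p))<5]
    l=loc(m.x,p)
    print(n,len(p),m.x[:2],np.degrees(m.x[2]),np.percentile(l,[1,99],axis=0).round(1).tolist())
c=pickle.load(open('pics/w7.pkl','rb')); w=cloud(c); g=(w[...,2]>120)&(w[...,2]<146)
n,l,st,ce=cv2.connectedComponentsWithStats(g.astype(np.uint8)); i=1+st[1:,4].argmax(); q=w[l==i]
u,s,vt=np.linalg.svd(q-q.mean(0),full_matrices=False); print('lid',st[i],q.mean(0),vt[2]);
r=cv2.minAreaRect(q[:,:2].astype(np.float32)); print(r,cv2.boxPoints(r).round(1).tolist())
E
```

```text
w5 3931 [542.01255612  -0.70157879] -2.512263303467767 [[-79.5, -69.7], [80.1, 69.8]]
top0 425 [540.64255693  -1.00878407] -2.0483598774268366 [[-79.7, -69.8], [80.3, 69.9]]
lid [  143   113   356   202 54634] [536.2494948   11.37732214 136.38971841] [8.35692803e-04 2.25341807e-03 9.99997112e-01]
((535.7838745117188, -0.7617683410644531), (100.96963500976562, 156.4025115966797), 87.3380126953125) [[455.29998779296875, -47.599998474121094], [611.5999755859375, -54.79999923706055], [616.2000122070312, 46.0], [460.0, 53.29999923706055]]
```

>>> servo_tool --targets '[[[0,0,0.001],[0.014,0.035,0],1],[[0,0,0],[0.014,0.035,0],1],[[0,0,0],[0,0,-0.05],1],[[0,0,0],[0,0,-0.08],1],[[0,0,0],[0,0,-0.06],1],[[0,0,0],[0,0,-0.02],1],[[0,0,0],[0,0,0],1],[[0,0,0],[0,0,0],1],[[0,0,0],[0,0,0],1]]'

```text
clock: 16.85
tool_pos: [543.2, 0.5, 74.1]
eef_rot: [179.9, -0.0, 87.9]
ft_force: [-0.4, -0.2, -4.2]
finger_gap: 0.126
gripper_force: 58.9
```

>>> servo_tool --targets '[[[0,0,0],[-0.003,-0.003,-0.008],1],[[0,0,0],[0,0,-0.008],1],[[0,0,0],[0,0,-0.008],1],[[0,0,0],[0,0,-0.008],1],[[0,0,0],[0,0,-0.008],1],[[0,0,0],[0,0,-0.008],1],[[0,0,0],[0,0,0],1],[[0,0,0],[0,0,0],1],[[0,0,0],[0,0,0],1]]'

```text
clock: 17.75
tool_pos: [541.9, -0.2, 61.4]
eef_rot: [180.0, -0.0, 87.9]
ft_force: [0.6, 0.3, -3.6]
finger_gap: 0.128
gripper_force: 58.9
```

Inside the mouth and free. I'll lower the last few mm slowly.

>>> servo_tool --targets '[[[0,0,0],[0,0,-0.004],1],[[0,0,0],[0,0,-0.004],1],[[0,0,0],[0,0,-0.003],1],[[0,0,0],[0,0,-0.002],1],[[0,0,0],[0,0,-0.002],1],[[0,0,0],[0,0,0],1],[[0,0,0],[0,0,0],1]]'

```text
clock: 18.45
tool_pos: [541.8, -0.2, 57.6]
eef_rot: [-180.0, -0.0, 87.9]
ft_force: [-0.2, 0.3, -3.2]
finger_gap: 0.128
gripper_force: 58.9
```

>>> servo_tool --targets '[[[0,0,0],[0,0,-0.002],1],[[0,0,0],[0,0,-0.002],1],[[0,0,0],[0,0,0],1],[[0,0,0],[0,0,0],1]]'

```text
clock: 18.85
tool_pos: [541.9, -0.2, 57.4]
eef_rot: [180.0, -0.0, 87.9]
ft_force: [-5.4, -0.3, 6.0]
finger_gap: 0.131
gripper_force: 60.2
```

>>> servo_tool --targets '[[[0,0,0],[0,0,0],0.7],[[0,0,0],[0,0,0],0.5],[[0,0,0],[0,0,0],0.2],[[0,0,0],[0,0,0],0],[[0,0,0],[0,0,0],0],[[0,0,0],[0,0,0.04],0],[[0,0,0],[-0.02,0,0.12],0],[[0,0,0],[-0.08,0,0.16],0.3],[[0,0,0],[-0.08,0,0.16],0.5],[[0,0,0],[0,0,0.2],0.5],[[0,0,0],[0,0,0.1],0.5],[[0,0,0],[0,0,0],0.5]]' --squeeze 20

```text
clock: 20.05
tool_pos: [498.8, -0.5, 256.7]
eef_rot: [179.5, -0.1, 87.9]
ft_force: [0.1, -0.3, 0.7]
finger_gap: 0.245
gripper_force: 0.0
```

```bash
python3 - <<'E'
from h import *
s=manip.observe(); print(s['tool_pos'],s['eef_rot'],s['finger_gap'])
for n in('top','scene'):
    c=snap(n,n+'8'); w=cloud(c); W=w.reshape(-1,3)
    p=W[(W[:,2]>205)&(W[:,2]<235)&(abs(W[:,0]-677)<16)&(abs(W[:,1]+6)<90)]
    if len(p): print(n,len(p),p.mean(0),p.min(0),p.max(0),np.polyfit(p[:,1],p[:,0],1))
    p=W[(W[:,2]>60)&(W[:,2]<75)&(abs(W[:,0]-541)<85)&(abs(W[:,1]+1)<75)]
    A=np.c_[p[:,:2]-[541,-1],np.ones(len(p))]; print('lid plane',np.linalg.lstsq(A,p[:,2],rcond=None)[0],cv2.minAreaRect(p[:,:2].astype(np.float32)))
cv2.imwrite('pics/c8.png',cv2.resize(cv2.imread('pics/scene8.png')[170:300,250:410],None,fx=4,fy=4))
E
```

```text
[ 4.98844056e+02 -4.88572019e-01  2.56700798e+02] [ 1.79536642e+02 -1.43280578e-01  8.78909411e+01] 0.24505822694305596
lid plane [0. 0. 0.] ((0.0, 0.0), (0.0, 0.0), 0.0)
scene 481 [684.0028581   -7.12776757 223.07212037] [663.43579653 -90.50716191 206.0919267 ] [692.7357765   76.9966235  230.85331756] [4.24197319e-02 6.84305216e+02]
lid plane [-5.15982099e-03  1.03611428e-03  6.68780254e+01] ((544.8588256835938, -1.6787109375), (140.35015869140625, 161.21559143066406), 87.49391174316406)
```

View pics/c8.png

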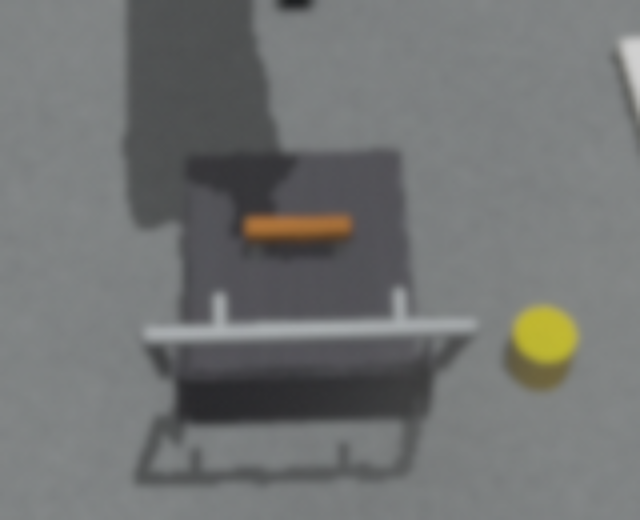

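The lid lies flush: its plane reads level at about 67 mm. The handle is at crop (297,227) and the bail bar runs from (145,335) to (475,325). Now I'll take the bar from above.

>>> servo_tool --targets '[[[0,0,0],[0.1,-0.002,0.02],0.3],[[0,0,0],[0.16,-0.005,0.02],0.3],[[0,0,0],[0.18,-0.005,0],0.3],[[0,0,0],[0.16,-0.005,0],0.3],[[0,0,0],[0.12,-0.005,0],0.3],[[0,0,0],[0,0,0],0.3],[[0,0,0],[0,0,0],0.3],[[0,0,0],[0,0,0],0.3]]'

```text
clock: 20.95
tool_pos: [675.9, -6.1, 261.1]
eef_rot: [-179.9, 0.0, 87.9]
ft_force: [-0.2, -0.5, 0.1]
finger_gap: 0.35
gripper_force: 0.0
```

```bash
python3 - <<'E'
from h import *
s=manip.observe(); print(s['tool_pos'],s['eef_rot'],s['finger_gap'])
c=snap('wrist','w9'); w=cloud(c); W=w.reshape(-1,3)
p=W[(W[:,2]>205)&(W[:,2]<235)&(abs(W[:,0]-679)<16)&(W[:,1]>15)&(W[:,1]<90)]
print(len(p),p.min(0),p.max(0),p.mean(0)); t=p[p[:,2]>p[:,2].max()-3]; print(np.polyfit(t[:,1],t[:,0],1),np.percentile(p[:,2],98))
E
```

```text
[675.88163757  -6.11103348 261.14128914] [-1.79926447e+02  1.75543904e-03  8.78708936e+01] 0.3496283550585365
2285 [664.17369456  15.02433611 205.18384591] [689.92900109  78.82925265 231.22636515] [681.75105271  48.53912648 223.81975094]
[-8.28316597e-02  6.72545227e+02] 229.80060498005565
```

View pics/w9.png

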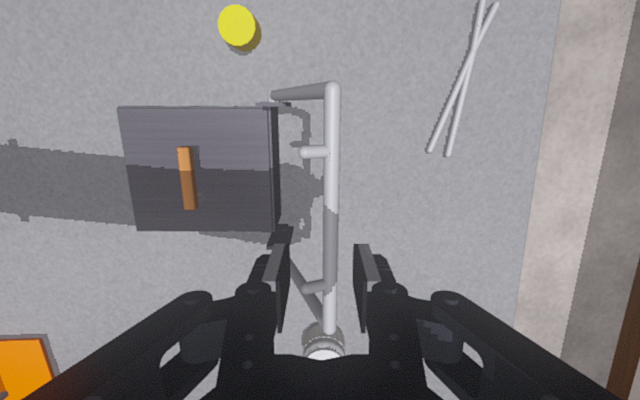

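The bar runs at u≈331 from v 88 to 330, and the pegs at v 152 and 287. The fingers are centred at u≈319, so the bar sits a little to +x. Next I'll get its exact x.

```bash
python3 - <<'E'
from h import *
c=pickle.load(open('pics/w9.pkl','rb')); w=cloud(c)
X=[];Y=[];Z=[]
for v in list(range(100,140,3))+list(range(165,240,3)):
    u=[k for k in range(318,350) if w[v,k,2]>200]; q=w[v,u]; X.append((q[:,0].min()+q[:,0].max())/2);Y.append(q[:,1].mean());Z.append(q[:,2].max())
f=np.polyfit(Y,X,1); print(f,np.polyval(f,-6),np.median(Z),len(u), Y[0],Y[-1])
E
```

```text
[4.1311151e-02 6.8194971e+02] 681.701843002986 225.78079051924772 16 68.11487577533316 -15.567852795489081
```

>>> servo_tool --targets '[[[0,0,0],[0.023,0,0],0.3],[[0,0,0],[0,0,-0.1],0.3],[[0,0,0],[0,0,-0.1],0.3],[[0,0,0],[0,0,-0.06],0.3],[[0,0,0],[0,0,-0.024],0.3],[[0,0,0],[0,0,0],0.5],[[0,0,0],[0,0,0],0.7],[[0,0,0],[0,0,0],1],[[0,0,0],[0,0,0],1],[[0,0,0],[0,0,0],1]]' --squeeze 20

```text
clock: 22.0
tool_pos: [683.2, -5.8, 191.9]
eef_rot: [179.9, -0.0, 87.9]
ft_force: [-0.1, 0.9, 3.9]
finger_gap: 0.104
gripper_force: 20.6
```

```bash
python3 - <<'E'
import numpy as np
a=np.r_[np.linspace(1.95,.15,22),0]; x=-140*np.cos(a); z=140*np.sin(a)
for i in range(len(a)-1): print(round(a[i+1],3),[round((x[i+1]-x[i])/250,3),round(-(x[i+1]-x[i])*.042/250,3),round((z[i+1]-z[i])/250,3)],round(191.9-130+z[i+1]),round(682+52+x[i+1]))
E
```

```text
1.864 [np.float64(-0.045), np.float64(0.002), np.float64(0.016)] 196 775
1.779 [np.float64(-0.046), np.float64(0.002), np.float64(0.012)] 199 763
1.693 [np.float64(-0.047), np.float64(0.002), np.float64(0.008)] 201 751
1.607 [np.float64(-0.048), np.float64(0.002), np.float64(0.004)] 202 739
1.521 [np.float64(-0.048), np.float64(0.002), np.float64(-0.0)] 202 727
1.436 [np.float64(-0.048), np.float64(0.002), np.float64(-0.004)] 201 715
1.35 [np.float64(-0.047), np.float64(0.002), np.float64(-0.008)] 199 703
1.264 [np.float64(-0.046), np.float64(0.002), np.float64(-0.013)] 195 692
1.179 [np.float64(-0.045), np.float64(0.002), np.float64(-0.016)] 191 680
1.093 [np.float64(-0.044), np.float64(0.002), np.float64(-0.02)] 186 670
1.007 [np.float64(-0.042), np.float64(0.002), np.float64(-0.024)] 180 659
0.921 [np.float64(-0.039), np.float64(0.002), np.float64(-0.027)] 173 649
0.836 [np.float64(-0.037), np.float64(0.002), np.float64(-0.031)] 166 640
0.75 [np.float64(-0.034), np.float64(0.001), np.float64(-0.034)] 157 632
0.664 [np.float64(-0.031), np.float64(0.001), np.float64(-0.036)] 148 624
0.579 [np.float64(-0.028), np.float64(0.001), np.float64(-0.039)] 138 617
0.493 [np.float64(-0.024), np.float64(0.001), np.float64(-0.041)] 128 611
0.407 [np.float64(-0.021), np.float64(0.001), np.float64(-0.043)] 117 605
0.321 [np.float64(-0.017), np.float64(0.001), np.float64(-0.045)] 106 601
0.236 [np.float64(-0.013), np.float64(0.001), np.float64(-0.046)] 95 598
0.15 [np.float64(-0.009), np.float64(0.0), np.float64(-0.047)] 83 596
0.0 [np.float64(-0.006), np.float64(0.0), np.float64(-0.084)] 62 594
```

>>> servo_tool --targets '[[[0,0,0],[-0.045,0.002,0.016],1],[[0,0,0],[-0.046,0.002,0.012],1],[[0,0,0],[-0.047,0.002,0.008],1],[[0,0,0],[-0.048,0.002,0.004],1],[[0,0,0],[-0.048,0.002,0],1],[[0,0,0],[-0.048,0.002,-0.004],1],[[0,0,0],[0,0,0],1]]'

```text
clock: 22.7
tool_pos: [611.7, -2.8, 200.8]
eef_rot: [179.9, -0.0, 87.9]
ft_force: [-3.9, -0.4, 5.8]
finger_gap: 0.105
gripper_force: 21.0
```

>>> servo_tool --targets '[[[0,0,0],[-0.047,0.002,-0.008],1],[[0,0,0],[-0.046,0.002,-0.013],1],[[0,0,0],[-0.045,0.002,-0.016],1],[[0,0,0],[-0.044,0.002,-0.02],1],[[0,0,0],[-0.042,0.002,-0.024],1],[[0,0,0],[-0.039,0.002,-0.027],1],[[0,0,0],[-0.037,0.002,-0.031],1],[[0,0,0],[-0.034,0.001,-0.034],1],[[0,0,0],[0,0,0],1],[[0,0,0],[0,0,0],1]]'

```text
clock: 23.7
tool_pos: [528.2, 0.7, 155.9]
eef_rot: [-179.9, 0.0, 87.9]
ft_force: [-0.7, -1.3, -3.6]
finger_gap: 0.111
gripper_force: 21.0
```

>>> servo_tool --targets '[[[0,0,0],[-0.031,0.001,-0.036],1],[[0,0,0],[-0.028,0.001,-0.039],1],[[0,0,0],[-0.024,0.001,-0.041],1],[[0,0,0],[-0.021,0.001,-0.043],1],[[0,0,0],[-0.017,0.001,-0.045],1],[[0,0,0],[-0.013,0.001,-0.046],1],[[0,0,0],[0,0,0],1],[[0,0,0],[0,0,0],1]]'

```text
clock: 24.5
tool_pos: [494.6, 2.2, 92.9]
eef_rot: [-179.9, 0.0, 87.9]
ft_force: [0.7, -3.3, -4.4]
finger_gap: 0.106
gripper_force: 21.8
```

>>> servo_tool --targets '[[[0,0,0],[-0.009,0,-0.04],1],[[0,0,0],[-0.004,0,-0.03],1],[[0,0,0],[-0.002,0,-0.02],1],[[0,0,0],[0,0,-0.015],1],[[0,0,0],[0,0,-0.01],1],[[0,0,0],[0,0,0],1],[[0,0,0],[0,0,0],1]]'

```text
clock: 25.2
tool_pos: [490.4, 2.4, 64.4]
eef_rot: [-179.9, 0.0, 87.9]
ft_force: [-3.0, -3.8, -3.2]
finger_gap: 0.109
gripper_force: 22.3
```

>>> servo_tool --targets '[[[0,0,0],[0,0,-0.006],1],[[0,0,0],[0,0,-0.004],1],[[0,0,0],[0,0,-0.004],1],[[0,0,0],[0,0,0],1],[[0,0,0],[0,0,0],1]]'

```text
clock: 25.7
tool_pos: [490.3, 2.4, 61.3]
eef_rot: [-179.9, 0.0, 87.9]
ft_force: [-5.4, -2.3, 0.1]
finger_gap: 0.102
gripper_force: 22.6
```

>>> servo_tool --targets '[[[0,0,0],[0,0,-0.004],1],[[0,0,0],[0,0,-0.004],1],[[0,0,0],[0,0,0],1],[[0,0,0],[0,0,0],1]]'

```text
clock: 26.1
tool_pos: [490.3, 2.4, 59.3]
eef_rot: [-179.9, 0.0, 87.9]
ft_force: [-6.3, -4.2, -0.0]
finger_gap: 0.109
gripper_force: 22.7
```

>>> servo_tool --targets '[[[0,0,0],[0,0,0],0.7],[[0,0,0],[0,0,0],0.4],[[0,0,0],[0,0,0],0.4],[[0,0,0],[0,0,0.04],0.4],[[0,0,0],[0,0,0.12],0.4],[[0,0,0],[0,0,0.16],0.4],[[0,0,0],[0,0,0.12],0.7],[[0,0,0],[0,0,0],1],[[0,0,0],[0,0,0],1],[[0,0,0],[0,0,0],1]]'

```text
clock: 27.1
tool_pos: [490.8, 2.6, 169.0]
eef_rot: [-179.9, 0.0, 87.9]
ft_force: [-0.6, -0.2, -0.4]
finger_gap: -0.0
gripper_force: 0.0
```

```bash
python3 - <<'E'
from h import *
s=manip.observe(); print(s['tool_pos'],s['finger_gap'])
c=snap('wrist','w10'); w=cloud(c); W=w.reshape(-1,3)
p=W[(abs(W[:,0]-490)<20)&(abs(W[:,1]-1)<75)&(W[:,2]>75)&(W[:,2]<125)]
print(len(p),np.percentile(p,[2,50,95,99],axis=0))
for y in (20,35,60,70): 
    q=p[abs(p[:,1]-y)<4]; print(y,len(q),q.mean(0) if len(q) else '', np.percentile(q[:,2],97) if len(q) else '')
q=W[(abs(W[:,0]-560)<60)&(abs(W[:,1]-50)<14)&(W[:,2]>60)&(W[:,2]<75)]; print('lid',np.median(q,axis=0))
E
```

```text
[490.77369836   2.63723155 169.01405482] -7.389693805018836e-05
1880 [[485.41235644 -24.13285805  93.85514303]
 [491.21624554  29.41959599  96.84079909]
 [496.20805523  71.69884583  98.37126936]
 [497.23103863  75.05436024  98.89499167]]
20 140 [490.73526466  19.96546305  96.82185409] 98.4953777859882
35 153 [491.45446317  35.02666844  96.73229217] 98.46572587767523
60 163 [492.69811484  60.03519212  96.69538439] 98.5878013490611
70 169 [493.00226151  70.11874295  96.61620165] 98.33607778402308
lid [560.29322491  50.32017752  68.11155606]
```

View pics/w10.png

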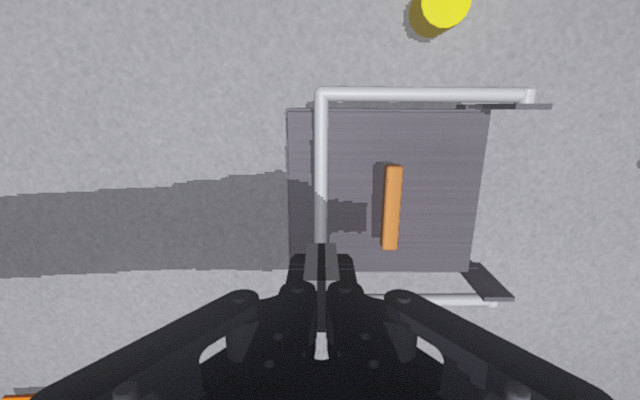

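The bail lies almost flat over the seated lid, with the bar at u≈321 from v 95 to 245. Its top is at about 98 mm, ideally 95. I'll press the last 3 mm with shut fingertips.

>>> servo_tool --targets '[[[0,0,0],[0,0,-0.12],1],[[0,0,0],[0,0,-0.12],1],[[0,0,0],[0,0,-0.08],1],[[0,0,0],[0,0,-0.02],1],[[0,0,0],[0,0,-0.012],1],[[0,0,0],[0,0,-0.008],1],[[0,0,0],[0,0,-0.008],1],[[0,0,0],[0,0,0],1],[[0,0,0],[0,0,0],1]]'

```text
clock: 28.05
tool_pos: [491.9, 2.4, 79.5]
eef_rot: [179.9, -0.1, 87.9]
ft_force: [-6.8, -0.5, 14.4]
finger_gap: -0.0
gripper_force: 7.1
```

>>> servo_tool --targets '[[[0,0,0],[0,0,-0.004],1],[[0,0,0],[0,0,-0.004],1],[[0,0,0],[0,0,0],1],[[0,0,0],[0,0,0],1]]'

```text
clock: 28.45
tool_pos: [492.1, 2.5, 79.1]
eef_rot: [179.9, -0.1, 87.9]
ft_force: [-15.9, -0.7, 34.2]
finger_gap: -0.001
gripper_force: 16.6
```

>>> servo_tool --targets '[[[0,0,0],[0,0,0.01],1],[[0,0,0],[0,0,0.03],1],[[0,0,0],[0,0,0.12],1],[[0,0,0],[-0.06,0,0.16],1],[[0,0,0],[-0.12,0,0.16],1],[[0,0,0],[-0.16,0,0.1],1],[[0,0,0],[0,0,0],1],[[0,0,0],[0,0,0],1]]'

```text
clock: 29.25
tool_pos: [406.8, 2.9, 222.2]
eef_rot: [179.8, -0.2, 88.0]
ft_force: [0.2, 0.0, -0.6]
finger_gap: 0.001
gripper_force: 0.0
```

```bash
python3 - <<'E'
from h import *
s=manip.observe(); print(s['tool_pos'],s['ft_force'])
def bar(f,n):
    c=pickle.load(open(f,'rb')); W=cloud(c).reshape(-1,3)
    t=np.radians(-2.4); d=W[:,:2]-[541.8,-.8]; x=d[:,0]*np.cos(t)+d[:,1]*np.sin(t); y=-d[:,0]*np.sin(t)+d[:,1]*np.cos(t); z=W[:,2]
    o=[n]
    for y0,y1 in((-72,-55),(-30,0),(10,35),(55,72)):
        m=(y>y0)&(y<y1)&(abs(x+52)<9)&(z>80)&(z<110)
        if m.sum()>5:
            xc=np.median(x[m]); k=m&(abs(x-xc)<2); o.append((int(k.sum()),round(xc,1),round(float(np.median(z[k])),2)))
    # arms: height along x
    for ys in(-80,80):
        for x0 in(-40,0,40,75):
            k=(abs(y-ys)<2.5)&(abs(x-x0)<12)&(z>80)&(z<112)
            if k.sum()>3: o.append(('arm',ys,x0,round(float(np.median(z[k])),1)))
    k=(abs(x)<60)&(abs(y)<60)&(z>62)&(z<74); o.append(('lid',round(float(np.median(z[k])),2)))
    print(o)
bar('pics/w10.pkl','before')
for n in('wrist','top','scene'): snap(n,n+'11'); bar(f'pics/{n}11.pkl',n)
cv2.imwrite('pics/c11.png',cv2.resize(cv2.imread('pics/wrist11.png'),None,fx=1,fy=1))
E
```

```text
[406.83598426   2.87777238 222.18057452] [ 0.22682439  0.03388457 -0.63928501]
['before', (174, np.float64(-51.8), 97.55), (169, np.float64(-51.9), 97.54), (142, np.float64(-52.0), 97.54), ('arm', -80, 40, 95.8), ('arm', -80, 75, 95.4), ('arm', 80, -40, 97.0), ('arm', 80, 0, 96.4), ('arm', 80, 40, 95.8), ('arm', 80, 75, 95.3), ('lid', 68.19)]
['wrist', (72, np.float64(-53.5), 94.99), (154, np.float64(-53.5), 94.91), (141, np.float64(-53.4), 94.78), (106, np.float64(-53.3), 94.83), ('arm', -80, -40, 95.1), ('arm', -80, 0, 95.1), ('arm', -80, 40, 95.2), ('arm', -80, 75, 95.2), ('arm', 80, -40, 94.9), ('arm', 80, 0, 95.0), ('arm', 80, 40, 94.8), ('arm', 80, 75, 94.9), ('lid', 68.23)]
['top', ('arm', -80, 40, 97.0), ('arm', -80, 75, 96.3), ('arm', 80, 40, 94.8), ('arm', 80, 75, 95.1), ('lid', 68.15)]
['scene', (13, np.float64(-46.8), 93.05), (20, np.float64(-47.0), 92.42), (21, np.float64(-47.4), 92.28), (14, np.float64(-47.2), 93.31), ('arm', -80, -40, 92.7), ('arm', -80, 0, 93.9), ('arm', -80, 40, 94.4), ('arm', -80, 75, 94.5), ('arm', 80, -40, 93.4), ('arm', 80, 0, 94.3), ('arm', 80, 40, 94.1), ('arm', 80, 75, 94.8), ('lid', 67.17)]
```

The bar is now level at 95.0 mm, so it is fully down. The lid is at 68.2 mm, so it is seated. The gripper is clear and everything is released. Handing in.

```bash
python3 -c "
from plant import manip
print(manip.hand_in())"
```

```text
the job is handed in; nothing more can be done
None
```

The glass puck is standing in the box beside the undisturbed inmate, the lid is seated, the bail is fully down, and I handed the job in at about 29 s with the gripper clear; no verdict came back.

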